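# Slide the soap saucer home through the gallery posts

## Robot

A 6-joint arm with a two-finger parallel gripper is mounted at the origin on the work surface. World frame = base frame: x ahead of the robot, y to its left, z up, the work surface at z = 0. Lengths are in m, angles in rad, forces in N, time in s.
With the tool pointing down it reaches from about 0.425 to 0.95 m from the base axis. Payload 3.5 kg.
Tool frame: the origin (TCP) lies on the centre line of the jaws, within the pads' length; the fingertips stand 8 mm ahead of it and the grasp point (between the pads) lies 11 mm behind it; z points along the fingers, y is the line along which they close (so a half turn about z gives the same grasp; the last joint's range is limited). The gripper opens to 85 mm and grips with 20 to 120 N. Pads are 22 mm wide; open, the fingers measure 114 mm over their backs; the gripper's body (76 mm by 85 mm) begins 54 mm behind the grasp point. The pads swing forward as they close: fully open they stand 13 mm farther back than shut.
Start: joints at [-1.495, 0.286, 1.577, -0, 1.279, -0.15], TCP at [0.151, -0.658, 0.239] pointing down, gripper open.
Joint ranges: [-2.77, 2.77], [-0.9, 2.22], [0.21, 2.48], [-1.53, 4.67], [0.24, 2.81], [-2.84, 2.84]. Speed limits (rad/s): [2.79, 2.79, 3.14, 3.14, 3.14, 3.14].

## Interface

Orientations are given as a unit quaternion [x, y, z, w].
In Python, from plant import ctrl gives the robot as it stands. The module is installed in compiled form; this text tells all that it offers.
- The arm moves only by the tool send_rows, never from a script. Its argument "steps" is a list of rows, each a list of 5 numbers: the shift along the tool's x, y, z in m, then the turn about the tool's z in degrees, then the opening, from -1 (shut) to 1 (fully open). A call has 1 to 12 rows; each row is the pose to reach, as a shift and turn from the pose commanded when the call began, along the tool's axes at that moment; what a row does not reach only later rows make up. A row lasts 1/10 s, in which the tool goes at most 50 mm and 8.59 degrees, less where a joint would pass 70% of its speed; a pose out of reach is approached as far as the arm can. A call with a gripper value outside its range is refused whole. The fingers move at their own pace and stop on an object; "squeeze" is the grip in N (left out, the last holds). Time passes only in rows, so rows that repeat a pose let the fingers close. It gives the time, the measured TCP pose, the force, the opening and the grip force at its end, in the units of the state.
- ctrl.get_state(): the state, without advancing time (a new reading comes with each control period).
- ctrl.read_camera(name): name is "side" or "top"; returns the picture (384x512x3 uint8, red, green, blue); there is no depth.
- ctrl.calibration(name): a dict with "intrinsics" (3x3 intrinsics, pixels), "extrinsics" (4x4, takes a point from world to camera coordinates). Camera axes: x right, y up, looking along -z (the intrinsics and any distortion apply to the point x, -y, -z); pixel columns grow to the right and rows downward; lengths in m; the calibration is good to about 2 mm. A picture is of the moment at which its call begins. calibration takes no time and is no camera call.
- ctrl.sign_off(): hands the job in; it is judged then, once.
The state is a dict: "time": time; "qpos": joint angles; "dq": joint speeds; "joint_efforts": joint torques, N m; "eef_pos": TCP position; "tcp_rot": TCP orientation; "contact_force": force on the tool from outside, world axes, zero at the start; "wrist_torque": the same for the moment, N m; "opening": opening from 0.0 (shut) to 1.0 (fully open); "finger_force": force on a finger pad.
Only numpy, scipy, OpenCV 4.12 (cv2) and the standard library are available. Lean on these libraries where they do the work, as an engineer would, in place of code of your own. Each camera call takes 0.05 s, during which the arm holds its last target. There are 200 camera calls.

## Task

Push the brass soap saucer, with the soap lying in it, along the marble and through the narrow opening between the two front posts of the chrome gallery until it is fully home against the gallery's back rail. Only push the saucer by its outside: do not lift or tip it, do not touch the soap, and leave the other things on the counter where they stand. Finish with the hand clear of everything.

Things in the scene. Friction and masses are not known exactly. Their poses are not given: they have to be found in the camera images.
- saucer: Round brass soap saucer, loose, about 0.24 kg; slides flat on the counter. Outside radius 46 mm (92 mm across) from 9 mm to its rim at 22 mm height, tapering to a foot of radius 36 mm at the counter; wall 4 mm, inner floor 6 mm up. Origin: centre of its underside, on the counter; z up.
- soap: Round off-white bar of soap lying loose in the saucer, 60 mm across, 25 mm thick, its top about 31 mm above the counter. Origin: centre of its underside.
- gallery: Low chrome three-sided railing fixed to the counter, open at the front and on top. Origin: on the counter midway between the two front posts; +x points straight in from the opening to the back rail, y across the opening, z up. Front posts: round, radius 11 mm, 54 mm tall, centred at x 0, y +-61 mm: clear opening 100 mm. Side rails of 4 mm radius run back from them, 16 and 34 mm up.
- gallery_back (a point): Middle of the gallery's lower back rail, at x 125 mm, y 0, 16 mm up in the gallery's frame. Back rails: two bars of 4 mm radius along y, 16 and 34 mm up, between back posts (radius 7 mm, 42 mm tall) at y +-61 mm. The saucer touches the back rail when its centre is 50 mm in front of this point (gallery x 75 mm).
- varnish: Bystander: squat glass nail varnish bottle with a black cap, 34 mm across, 62 mm tall, beside the gallery. Origin: centre of its underside.
- ring_cone: Bystander: white ceramic ring cone, 48 mm across its foot, 73 mm tall, beside the gallery. Origin: centre of its underside.
- buffer: Bystander: wooden nail buffer block 95 x 30 x 25 mm, long along its x. Origin: centre of its underside.
- pusher: Bystander: steel cuticle pusher, a rod about 111 mm long and 8 mm thick lying along its x, behind the gallery. Origin: under the rod, near its middle.
- cream_jar: Bystander: squat amber cream jar with a metal lid, 60 mm across, 45 mm tall. Origin: centre of its underside.
- tumbler: Bystander: white ceramic tumbler, 68 mm across the rim, 85 mm tall. Origin: centre of its underside.
Mind the look-alikes: they are no part of the job. Leave any blue or green look-alike of the saucer alone. Leave any green look-alike of the gallery alone.

How it is judged:
By the outcome, as a careful person would: the job done as asked, in the order asked, and still so for the second after the job is handed in, with the robot touching nothing.
It also fails if it takes over 54 s, if anything falls off the work surface, if the arm or the gripper's body presses on something with over 40 N, if the wrist force passes 120 N, or if a joint passes its speed limit or range.

## Working session

There is one attempt and no reset: what is moved stays moved. The work goes in short steps, Python scripts to look and compute and a tool call to move; the robot and the scene stay as the last step left them, time stands still between calls to the robot, and variables do not carry over. Pictures are saved under pics/ and viewed, at most 10 in all, crops included, and the job is handed in when it is done.

Besides the shell and the picture viewer there is one more tool, called after "Emit:" as a command line: name --pt "numbers of a row" for each row, then --argument value for the rest. send_rows: Moves the arm, as the interface text tells. Its arguments: {"type":"object","properties":{"steps":{"type":"array","items":{"type":"array","items":{"type":"number"}}},"squeeze":{"type":"number"}},"required":["steps"]}

```bash
mkdir -p pics; cat > h.py <<'E'
import numpy as np, cv2
from plant import ctrl
def snap(n,f):
    im=ctrl.read_camera(n); cv2.imwrite('pics/'+f,im[:,:,::-1]); return im
def ray(n,u,v,z):
    c=ctrl.calibration(n);K=np.array(c['intrinsics']);E=np.array(c['extrinsics'])
    d=np.linalg.inv(K)@[u,v,1]; d=E[:3,:3].T@(d*[1,-1,-1]); o=-E[:3,:3].T@E[:3,3]
    return o+d*(z-o[2])/d[2]
def proj(n,p):
    c=ctrl.calibration(n);K=np.array(c['intrinsics']);E=np.array(c['extrinsics'])
    q=E[:3,:3]@np.array(p)+E[:3,3]; q=K@(q*[1,-1,-1]); return q[:2]/q[2]
E
python3 - <<'E'
from h import *
snap('top','t0.png');snap('side','s0.png')
print(ctrl.get_state())
for n in('top','side'):print({k:np.round(v,3).tolist() if not isinstance(v,str) else v for k,v in ctrl.calibration(n).items()})
E
```

```text
{'time': 0.1, 'qpos': array([-1.49498287e+00,  2.87135771e-01,  1.57804748e+00,  5.04308451e-05,
        1.27857339e+00, -1.49997469e-01]), 'dq': array([-0.00047638, -0.00122145, -0.00487688,  0.00016329,  0.00084171,
        0.00033562]), 'joint_efforts': array([ 9.20192506e-04, -4.07296944e+01, -2.93698686e+01, -1.52640650e-04,
        3.39553648e-03,  3.52466770e-06]), 'eef_pos': array([ 0.15112824, -0.6572737 ,  0.23803719]), 'tcp_rot': array([ 9.93633185e-01,  1.12658428e-01,  6.42461491e-05, -1.08035641e-03]), 'contact_force': array([-0.18760483,  0.76611013, -0.05216705]), 'wrist_torque': array([-0.03512367, -0.04340286, -0.01213588]), 'finger_force': 0.0, 'opening': 1.0042548782990095}
{'intrinsics': [[429.956, 0.0, 257.191], [0.0, 429.956, 196.931], [0.0, 0.0, 1.0]], 'extrinsics': [[0.028, -0.999, -0.014, -0.047], [0.987, 0.026, 0.159, -0.582], [-0.158, -0.019, 0.987, -1.141], [0.0, 0.0, 0.0, 1.0]]}
{'intrinsics': [[349.119, 0.0, 254.634], [0.0, 349.119, 196.44], [0.0, 0.0, 1.0]], 'extrinsics': [[0.984, -0.179, -0.014, -0.599], [0.135, 0.682, 0.719, -0.071], [-0.119, -0.709, 0.695, -0.813], [0.0, 0.0, 0.0, 1.0]]}
```

View pics/t0.png

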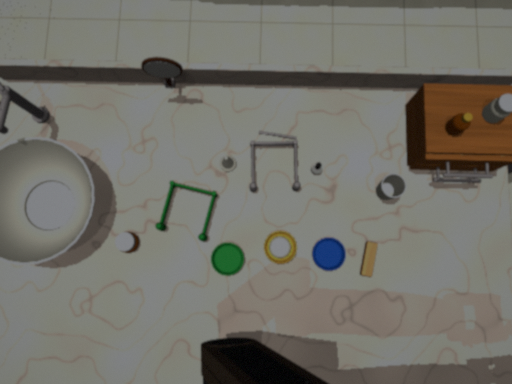

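View pics/s0.png

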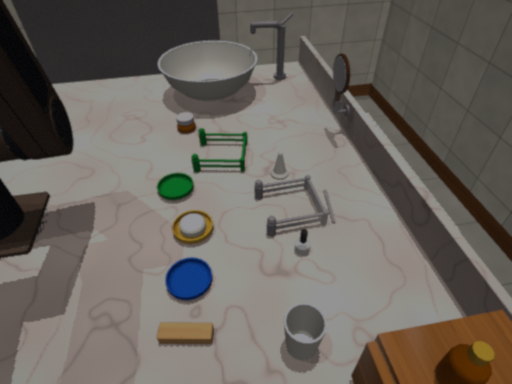

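Top: brass saucer with soap at about (281,247), gallery front posts at about (254,188) and (297,188), with the back rail near row 142. The varnish is at (316,168) and the cone at (229,162). The side view agrees. I'll enlarge the area to read it more closely.

```bash
python3 - <<'E'
from h import *
im=cv2.imread('pics/t0.png')[125:275,205:355]
cv2.imwrite('pics/t0c.png',cv2.resize(im,(600,600),interpolation=cv2.INTER_CUBIC))
im=cv2.imread('pics/s0.png')[160:260,155:345]
cv2.imwrite('pics/s0c.png',cv2.resize(im,(760,400),interpolation=cv2.INTER_CUBIC))
E
```

```text
(no output)
```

View pics/t0c.png

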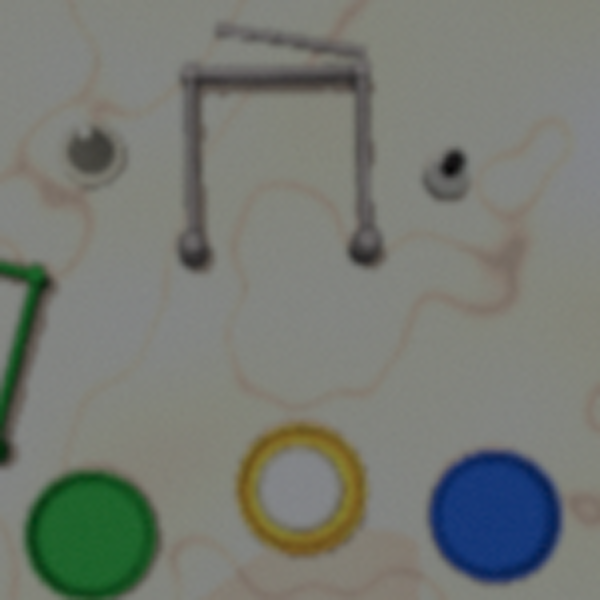

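View pics/s0c.png

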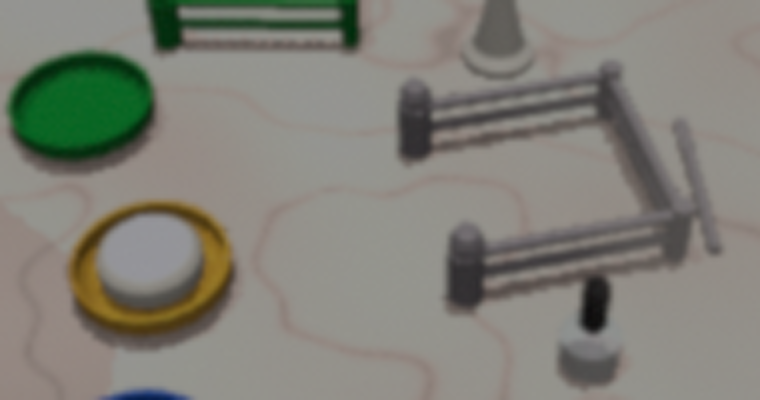

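The crops show the saucer rim centred at top-crop (302,489), post tops near (193,242) and (366,240), and back corners near (192,72) and (362,70). In the side crop the rim centre is near (152,262), the post tops near (415,88) and (466,232), and the back posts near (611,68) and (684,208).

```bash
python3 - <<'E'
from h import *
T=lambda U,V,z:ray('top',205+(U+.5)/4-.5,125+(V+.5)/4-.5,z)
S=lambda U,V,z:ray('side',155+(U+.5)/4-.5,160+(V+.5)/4-.5,z)
def rep(f,L):
    P={k:f(*v)[:2] for k,v in L.items()}
    for k in P: print(k,P[k].round(4))
    o=(P['L']+P['R'])/2; y=P['L']-P['R']; b=(P['bL']+P['bR'])/2; print('origin',o.round(4),'gap',np.linalg.norm(y).round(4),'axis(y)',np.degrees(np.arctan2(-y[0],y[1])).round(2),'axis(back)',np.degrees(np.arctan2(*(b-o)[::-1])).round(2),np.linalg.norm(b-o).round(4))
rep(T,dict(sauc=(302,489,.022),soap=(301,488,.031),L=(193,242,.052),R=(366,240,.052),bL=(192,72,.04),bR=(362,70,.04)))
rep(S,dict(sauc=(152,263,.022),L=(415,90,.05),R=(466,233,.05),bL=(611,70,.04),bR=(684,210,.04),Lb=(415,150,0),Rb=(466,296,0)))
E
```

```text
sauc [ 0.4487 -0.0977]
soap [ 0.449  -0.0967]
L [ 0.6147 -0.0181]
R [ 0.6192 -0.1373]
bL [ 0.7394 -0.0134]
bR [ 0.7438 -0.1336]
origin [ 0.6169 -0.0777] gap 0.1193 axis(y) 2.13 axis(back) 1.92 0.1247
sauc [ 0.4505 -0.1026]
L [ 0.6157 -0.0198]
R [ 0.621 -0.139]
bL [ 0.74   -0.0141]
bR [ 0.7458 -0.1365]
Lb [ 0.6153 -0.0199]
Rb [ 0.6214 -0.1414]
origin [ 0.6183 -0.0794] gap 0.1193 axis(y) 2.57 axis(back) 1.87 0.1246
```

The two views agree to about 2 mm, and the gap (0.119) and depth (0.125) match the given sizes. That puts the gallery origin near (0.6175, -0.0785) with heading 2.1°, and the saucer near (0.449, -0.0995).

1. Push with the hand fully open, cradling the saucer at the tool's present heading of 12.9°, to bring it into the gallery's lane.
2. Narrow the fingers to about 58 mm and push straight in.

First I move over behind the saucer.

Emit:
send_rows --pt "0.383 -0.33 0 0 1" --pt "0.383 -0.33 0 0 1" --pt "0.383 -0.33 0 0 1" --pt "0.383 -0.33 0 0 1" --pt "0.383 -0.33 0 0 1" --pt "0.383 -0.33 0 0 1" --pt "0.383 -0.33 0 0 1" --pt "0.383 -0.33 0 0 1" --pt "0.383 -0.33 0 0 1" --pt "0.383 -0.33 0 0 1" --pt "0.383 -0.33 0.0 0 1" --pt "0.383 -0.33 0.0 0 1"

```text
time: 1.3
eef_pos: [0.4509, -0.2492, 0.2389]
tcp_rot: [0.993, 0.114, -0.0, -0.0]
contact_force: [-0.6, -0.3, 0.0]
opening: 0.998
finger_force: 0.0
```

Emit:
send_rows --pt "-0.004 -0.1455 0 0 1" --pt "-0.004 -0.1455 0 0 1" --pt "-0.004 -0.1455 0 0 1" --pt "-0.004 -0.1455 0 0 1" --pt "-0.004 -0.1455 0.05 0 1" --pt "-0.004 -0.1455 0.1 0 1" --pt "-0.004 -0.1455 0.14 0 1" --pt "-0.004 -0.1455 0.17 0 1" --pt "-0.004 -0.1455 0.19 0 1" --pt "-0.004 -0.1455 0.19 0 1" --pt "-0.004 -0.1455 0.19 0 1"

```text
time: 2.4
eef_pos: [0.4141, -0.111, 0.0495]
tcp_rot: [0.994, 0.112, -0.0, 0.0]
contact_force: [0.7, 0.6, 0.8]
opening: 1.004
finger_force: 0.0
```

```bash
python3 - <<'E'
from h import *
t=snap('top','t1.png');s=snap('side','s1.png')
a=cv2.resize(t[180:330,200:350,::-1],(400,400),interpolation=cv2.INTER_CUBIC)
b=cv2.resize(s[140:290,110:260,::-1],(400,400),interpolation=cv2.INTER_CUBIC)
cv2.imwrite('pics/c1.png',np.hstack([a,b]))
print(ctrl.get_state()['eef_pos'],ctrl.get_state()['tcp_rot'],ctrl.get_state()['qpos'])
E
```

```text
[ 0.41519925 -0.111012    0.0508176 ] [9.93696894e-01 1.12089967e-01 1.19594626e-03 9.44007787e-04] [-4.98138890e-01 -3.32012899e-03  2.28979766e+00 -2.33649928e-04
  8.52072956e-01  8.48158701e-01]
```

View pics/c1.png

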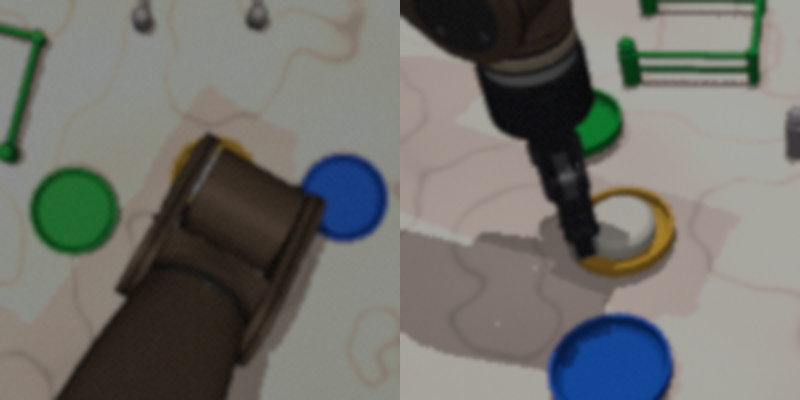

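Top crop: the hand is behind the saucer and clear of the blue and green saucers. Side crop: the right fingertip shows at about (588,260), which is full-image (180,238). I'll compare that with the tip height I expect.

```bash
python3 - <<'E'
from h import *
p=np.array([.4147,-.111,.0502]);ex=np.array([.9746,.2239,0]);ey=np.array([.2239,-.9746,0])
for dz in(-.008,.005):
  for s in(-1,1):
    q=proj('side',p+ey*s*.05+[0,0,dz]); print(dz,s,q.round(1),((q-[110,140])*2.667).round(0))
E
```

```text
-0.008 -1 [169.5 209.2] [159. 185.]
-0.008 1 [180.8 241.1] [189. 270.]
0.005 -1 [168.5 205.2] [156. 174.]
0.005 1 [179.8 237.1] [186. 259.]
```

Emit:
send_rows --pt "0 -0.003 0.015 0 1" --pt "0 -0.003 0.028 0 1" --pt "0 -0.003 0.036 0 1" --pt "0 -0.003 0.038 0 1" --pt "0 -0.003 0.038 0 1" --pt "0 -0.003 0.038 0 1"

```text
time: 3.1
eef_pos: [0.4141, -0.107, 0.0121]
tcp_rot: [0.994, 0.113, 0.001, 0.0]
contact_force: [-0.3, -1.0, -0.1]
opening: 0.997
finger_force: 0.0
```

Emit:
send_rows --pt "0 0 0.003 0 1" --pt "0 0 0.006 0 1" --pt "0 0 0.006 0 1"

```text
time: 3.4
eef_pos: [0.4131, -0.1065, 0.005]
tcp_rot: [0.994, 0.113, -0.0, -0.0]
contact_force: [-0.6, 0.4, -0.0]
opening: 1.004
finger_force: 0.0
```

No contact at z = 5 mm, so the open tips are about 10 mm up, level with the saucer's wall. Now the first push.

Emit:
send_rows --pt "0.004 0 0 0 1" --pt "0.008 0 0 0 1" --pt "0.013 0 0 0 1" --pt "0.02 0 0 0 1" --pt "0.028 0.001 0 0 1" --pt "0.036 0.001 0 0 1" --pt "0.044 0.001 0 0 1" --pt "0.052 0.001 0 0 1" --pt "0.059 0.001 0 0 1" --pt "0.064 0.001 0 0 1" --pt "0.067 0.001 0 0 1" --pt "0.067 0.001 0 0 1"

```text
time: 4.6
eef_pos: [0.4796, -0.0925, 0.0053]
tcp_rot: [0.994, 0.113, 0.001, 0.0]
contact_force: [0.4, 0.7, -0.5]
opening: 0.996
finger_force: 1.4
```

```bash
python3 - <<'E'
from h import *
t=snap('top','t2.png');s=snap('side','s2.png')
a=cv2.resize(t[140:290,200:350,::-1],(400,400),interpolation=cv2.INTER_CUBIC)
b=cv2.resize(s[140:290,140:290,::-1],(400,400),interpolation=cv2.INTER_CUBIC)
cv2.imwrite('pics/c2.png',np.hstack([a,b]))
E
```

```text
(no output)
```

View pics/c2.png

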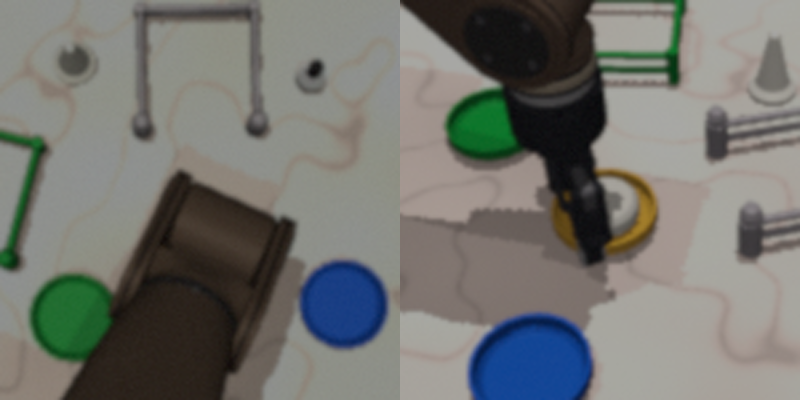

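Side crop: the saucer rim spans about x 553–657 and y 170–256, centred at (605,213), and it is cradled by the right finger at (590,250). Nothing else has moved.

```bash
python3 - <<'E'
from h import *
print(ray('side',140+205/2.667-.3,140+213/2.667-.3,.022), ray('side',155+152/4,160+263/4,.022),ctrl.get_state()['eef_pos'])
E
```

```text
[ 0.50476212 -0.09541469  0.022     ] [ 0.45121906 -0.10383175  0.022     ] [ 0.47942572 -0.09257298  0.00542492]
```

Emit:
send_rows --pt "0.004 0 0 0 1" --pt "0.01 0 0 0 1" --pt "0.017 -0.001 0 0 1" --pt "0.023 -0.001 0 0 1" --pt "0.027 -0.001 0 0 1" --pt "0.029 -0.001 0 0 1" --pt "0.029 -0.001 0 0 1" --pt "0.02 -0.001 0 0 1" --pt "0.0 -0.001 0 0 1" --pt "-0.03 -0.001 0 0 1" --pt "-0.03 -0.001 -0.03 0 1" --pt "-0.03 0 -0.08 0 1"

```text
time: 5.9
eef_pos: [0.4453, -0.0981, 0.0825]
tcp_rot: [0.994, 0.112, -0.004, -0.002]
contact_force: [1.7, -0.7, 0.6]
opening: 1.0
finger_force: 0.0
```

Emit:
send_rows --pt "0 0 -0.05 0 0.4" --pt "0 0.05 -0.05 0 0.4" --pt "0 0.1 -0.05 0 0.4" --pt "0 0.15 -0.05 0 0.4" --pt "0 0.2 -0.05 0 0.4" --pt "0 0.2 -0.05 0 0.4" --pt "0 0.2 -0.05 0 0.4"

```text
time: 6.6
eef_pos: [0.4938, -0.2952, 0.135]
tcp_rot: [0.994, 0.111, -0.0, -0.0]
contact_force: [0.4, 0.7, -0.1]
opening: 0.702
finger_force: 0.0
```

```bash
python3 - <<'E'
from h import *
t=snap('top','t3.png');s=snap('side','s3.png')
a=cv2.resize(t[125:275,205:355,::-1],(400,400),interpolation=cv2.INTER_CUBIC)
b=cv2.resize(s[160:260,190:290,::-1],(400,400),interpolation=cv2.INTER_CUBIC)
cv2.imwrite('pics/c3.png',np.hstack([a,b]))
st=ctrl.get_state();print(st['time'],st['eef_pos'],st['opening'])
E
```

```text
6.7 [ 0.49372612 -0.29324662  0.13484343] 0.6967991784709955
```

View pics/c3.png

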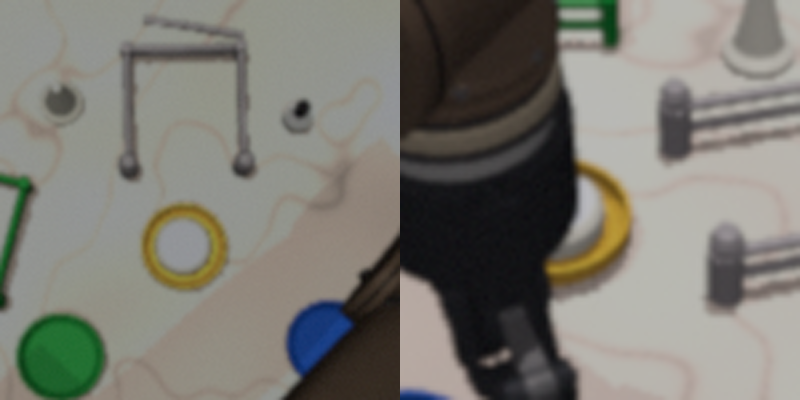

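Top crop: saucer centred at about (185,247), squarely in front of the posts at (129,161) and (243,160), with the soap inside and the bystanders unmoved. I'll fit the saucer's colour for precision.

```bash
cat >> h.py <<'E'
G=np.array([.6169,-.0777]);A=np.radians(2.0);R=np.array([[np.cos(A),np.sin(A)],[-np.sin(A),np.cos(A)]])
def sauc(im,r=(140,260),c=(240,320)):
    s=im[r[0]:r[1],c[0]:c[1]].astype(int); m=((s[...,0]-s[...,2])>40).astype(np.uint8)
    p=cv2.findNonZero(m); (u,v),rad=cv2.minEnclosingCircle(p)
    w=ray('top',u+c[0],v+r[0],.022)[:2]; return (u+c[0],v+r[0],rad),w,R@(w-G)
E
python3 - <<'E'
from h import *
im=cv2.imread('pics/t3.png')[:,:,::-1]; print(sauc(im))
print(sauc(cv2.imread('pics/t0.png')[:,:,::-1]))
E
```

```text
((273.77884674072266, 216.86538696289062, 16.410980224609375), array([ 0.53161794, -0.07833256]), array([-0.08525219,  0.00234412]))
((280.0876770019531, 246.70853424072266, 16.51198387145996), array([ 0.44914741, -0.09759286]), array([-0.16834465, -0.01402626]))
```

The saucer is now 85 mm in front of the opening and about 2 mm left of the lane. I set the hand in line behind it with a narrower opening and heading 2°.

Emit:
send_rows --pt "0.006 -0.05 0 0 0.3" --pt "0.012 -0.1 0 4 0.3" --pt "0.018 -0.15 0 8 0.3" --pt "0.025 -0.2 0 10.7 0.3" --pt "0.025 -0.21 0 10.7 0.3" --pt "0.025 -0.21 0 10.7 0.3" --pt "0.025 -0.21 0.03 10.7 0.3" --pt "0.025 -0.21 0.06 10.7 0.3" --pt "0.025 -0.21 0.075 10.7 0.3" --pt "0.025 -0.21 0.085 10.7 0.3" --pt "0.025 -0.21 0.085 10.7 0.3"

```text
time: 7.8
eef_pos: [0.4711, -0.0845, 0.0491]
tcp_rot: [1.0, 0.019, -0.001, -0.0]
contact_force: [-0.3, 0.4, 0.6]
opening: 0.645
finger_force: 0.0
```

Emit:
send_rows --pt "0 -0.0005 0.015 0 0.3" --pt "0 -0.0005 0.028 0 0.3" --pt "0 -0.0005 0.036 0 0.3" --pt "0 -0.0005 0.037 0 0.3" --pt "0 -0.0005 0.037 0 0.3" --pt "0 -0.0005 0.039 0 0.3" --pt "0 -0.0005 0.039 0 0.3"

```text
time: 8.5
eef_pos: [0.4721, -0.0836, 0.0116]
tcp_rot: [1.0, 0.02, 0.0, 0.0]
contact_force: [-0.6, 0.0, 0.3]
opening: 0.653
finger_force: 0.0
```

Emit:
send_rows --pt "0.004 0 0 0 0.3" --pt "0.008 0 0 0 0.3" --pt "0.012 0 0 0 0.3" --pt "0.017 0 0 0 0.3" --pt "0.022 0 0 0 0.3" --pt "0.027 0 0 0 0.3" --pt "0.032 0 0 0 0.3" --pt "0.037 0 0 0 0.3" --pt "0.041 0 0 0 0.3" --pt "0.044 0 0 0 0.3" --pt "0.045 0 0 0 0.3" --pt "0.045 0 0 0 0.3"

```text
time: 9.7
eef_pos: [0.5171, -0.0817, 0.0113]
tcp_rot: [1.0, 0.019, 0.0, 0.0]
contact_force: [-1.0, -0.9, -0.3]
opening: 0.651
finger_force: 0.4
```

```bash
python3 - <<'E'
from h import *
t=snap('top','t4.png');s=snap('side','s4.png')
a=cv2.resize(t[125:275,205:355,::-1],(400,400),interpolation=cv2.INTER_CUBIC)
b=cv2.resize(s[150:250,200:300,::-1],(400,400),interpolation=cv2.INTER_CUBIC)
cv2.imwrite('pics/c4.png',np.hstack([a,b]))
st=ctrl.get_state();print(st['time'],st['eef_pos'],st['contact_force'],R@(st['eef_pos'][:2]-G))
E
```

```text
9.8 [ 0.51706076 -0.08176215  0.01140593] [-0.06455319  0.15629191 -0.55922228] [-0.09992019 -0.00057534]
```

View pics/c4.png

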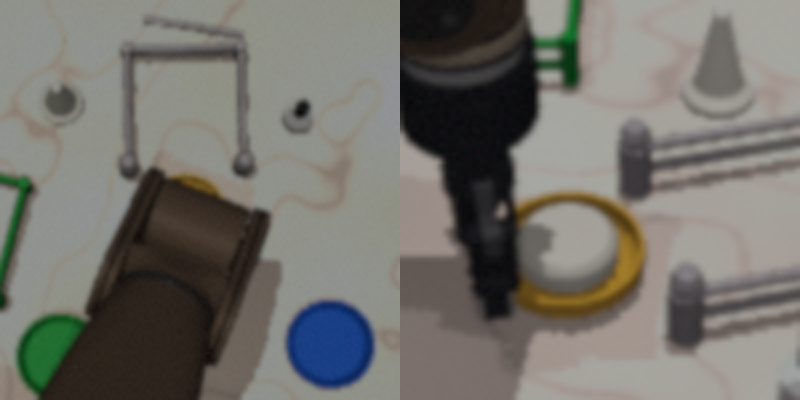

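Side crop: rim right edge at about (644,250) and top at about (575,192), with the posts' inner faces ahead of it. I'll check its centring using those tangents against the side camera's own gallery estimate.

```bash
python3 - <<'E'
from h import *
from scipy.optimize import least_squares
th=np.linspace(0,2*np.pi,181)
def ext(c):
    P=np.array([proj('side',[c[0]+.046*np.cos(t),c[1]+.046*np.sin(t),.022]) for t in th]); return P[:,0].max(),P[:,1].min()
def fit(u,v): return least_squares(lambda c:np.array(ext(c))-[u,v],[.56,-.08],diff_step=1e-3).x
o=np.array([.6183,-.0794])
def loc(u,v,n):
    c=fit(u,v);print(n,c,R@(c-o))
loc(200+244/4,150+192/4,'now'); 
loc(155+233/4,160+202/4,'start(top said -.168,-.014)')
im=cv2.imread('pics/t4.png')[:,:,::-1].astype(int)[180:215,255:300]; m=(im[...,0]-im[...,2])>40
v,u=np.nonzero(m);k=v==v.min();print('top front edge',ray('top',255+u[k].mean(),180+v.min()-.3,.022),R@(ray('top',255+u[k].mean(),180+v.min()-.3,.022)[:2]-G))
E
```

```text
now [ 0.56287904 -0.08256182] [-0.05549754 -0.00122573]Traceback (most recent call last):
  File "<stdin>", line 11, in <module>
  File "<stdin>", line 9, in loc
  File "<stdin>", line 6, in fit
    return func(*args, **kwargs)
    result = trf(vector_fun.fun, vector_fun.jac, x0, f0, J0, lb, ub, ftol, xtol,
                 gtol, max_nfev, x_scale, loss_function, tr_solver,
                 tr_options.copy(), verbose, callback=callback_wrapped)
    return trf_no_bounds(
        fun, jac, x0, f0, J0, ftol, xtol, gtol, max_nfev, x_scale,
        loss_function, tr_solver, tr_options, verbose, callback=callback)
    J = jac(x)
    self._update_jac()
    ~~~~~~~~~~~~~~~~^^
    self.J = self.jac_wrapped(xp_copy(self.x), f0=self.f)
             ~~~~~~~~~~~~~~~~^^^^^^^^^^^^^^^^^^^^^^^^^^^^
    J, dct = approx_derivative(
             ~~~~~~~~~~~~~~~~~^
        self.fun,
        ^^^^^^^^^
    ...<2 lines>...
        **self.finite_diff_options,
        ^^^^^^^^^^^^^^^^^^^^^^^^^^^
    )
    ^
    J, _nfev = _dense_difference(fun_wrapped, x0, f0, h,
               ~~~~~~~~~~~~~~~~~^^^^^^^^^^^^^^^^^^^^^^^^
                             use_one_sided, method,
                             ^^^^^^^^^^^^^^^^^^^^^^
                             mf)
                             ^^^
    df = [f_eval - f0 for f_eval in f_evals]
                                    ^^^^^^^
    f = np.atleast_1d(self.fun(x, *self.args, **self.kwargs))
                      ~~~~~~~~^^^^^^^^^^^^^^^^^^^^^^^^^^^^^^
    return np.atleast_1d(self.fun(x))
                         ~~~~~~~~^^^
    return self.f(x, *self.args, **self.kwargs)
           ~~~~~~^^^^^^^^^^^^^^^^^^^^^^^^^^^^^^
  File "<stdin>", line 6, in <lambda>
  File "<stdin>", line 5, in ext
  File "h.py", line 10, in proj
    c=ctrl.calibration(n);K=np.array(c['intrinsics']);E=np.array(c['extrinsics'])
ValueError: time passes only in moves, steps and waits
```

The saucer is at x = -55 mm and about 1 mm off centre, within the 4 mm allowed. I carry on through the opening with a half-millimetre nudge to the left.

Emit:
send_rows --pt "0.004 -0.0005 0 0 0.3" --pt "0.01 -0.0005 0 0 0.3" --pt "0.016 -0.0005 0 0 0.3" --pt "0.022 -0.0005 0 0 0.3" --pt "0.028 -0.0005 0 0 0.3" --pt "0.034 -0.0005 0 0 0.3" --pt "0.04 -0.0005 0 0 0.3" --pt "0.046 -0.0005 0 0 0.3" --pt "0.052 -0.0005 0 0 0.3" --pt "0.058 -0.0005 0 0 0.3" --pt "0.063 -0.0005 0 0 0.3" --pt "0.065 -0.0005 0 0 0.3"

```text
time: 11.0
eef_pos: [0.5824, -0.0787, 0.0113]
tcp_rot: [1.0, 0.02, 0.0, 0.0]
contact_force: [-2.7, 0.1, 0.3]
opening: 0.651
finger_force: 1.3
```

Emit:
send_rows --pt "0.004 0 0 0 0.3" --pt "0.01 0 0 0 0.3" --pt "0.016 0 0 0 0.3" --pt "0.022 0 0 0 0.3" --pt "0.028 0 0 0 0.3" --pt "0.034 0 0 0 0.3" --pt "0.04 0 0 0 0.3" --pt "0.046 0 0 0 0.3" --pt "0.051 0 0 0 0.3" --pt "0.055 0 0 0 0.3" --pt "0.058 0 0 0 0.3" --pt "0.058 0 0 0 0.3"

```text
time: 12.2
eef_pos: [0.6404, -0.0763, 0.0114]
tcp_rot: [1.0, 0.02, 0.001, 0.0]
contact_force: [-0.5, 1.1, 0.3]
opening: 0.65
finger_force: 0.5
```

Emit:
send_rows --pt "0.001 0 0 0 0.3" --pt "0.002 0 0 0 0.3" --pt "0.003 0 0 0 0.3" --pt "0.004 0 0 0 0.3" --pt "0.004 0 0 0 0.3"

```text
time: 12.7
eef_pos: [0.6438, -0.0762, 0.0113]
tcp_rot: [1.0, 0.019, 0.0, -0.0]
contact_force: [-1.9, -0.3, 1.9]
opening: 0.648
finger_force: 1.3
```

Creeping in 1 mm at a time until the force shows the back rail.

Emit:
send_rows --pt "0.001 0 0 0 0.3" --pt "0.002 0 0 0 0.3" --pt "0.002 0 0 0 0.3"

```text
time: 13.0
eef_pos: [0.6459, -0.0762, 0.0113]
tcp_rot: [1.0, 0.019, 0.0, 0.0]
contact_force: [-2.7, 0.8, 1.9]
opening: 0.646
finger_force: 1.3
```

Emit:
send_rows --pt "0.001 0 0 0 0.3" --pt "0.0015 0 0 0 0.3" --pt "0.0015 0 0 0 0.3"

```text
time: 13.3
eef_pos: [0.6472, -0.0761, 0.0113]
tcp_rot: [1.0, 0.02, 0.0, -0.0]
contact_force: [-3.9, -0.7, 1.3]
opening: 0.65
finger_force: 1.5
```

Emit:
send_rows --pt "0.0005 0 0 0 0.3" --pt "0.001 0 0 0 0.3" --pt "0.001 0 0 0 0.3"

```text
time: 13.6
eef_pos: [0.6474, -0.0761, 0.0113]
tcp_rot: [1.0, 0.02, -0.001, -0.0]
contact_force: [-5.2, -0.6, 4.0]
opening: 0.65
finger_force: 2.7
```

Emit:
send_rows --pt "0.0005 0 0 0 0.3" --pt "0.001 0 0 0 0.3" --pt "0.001 0 0 0 0.3"

```text
time: 13.9
eef_pos: [0.6476, -0.0761, 0.0112]
tcp_rot: [1.0, 0.02, -0.002, -0.0]
contact_force: [-7.8, -0.1, 5.7]
opening: 0.652
finger_force: 4.0
```

The TCP has stalled and the force is rising, so the saucer is home. Back straight off, lift, and clear the view.

Emit:
send_rows --pt "-0.002 0 0 0 0.3" --pt "-0.006 0 0 0 0.3" --pt "-0.014 0 0 0 0.3" --pt "-0.025 0 0 0 0.3" --pt "-0.025 0 -0.02 0 0.3" --pt "-0.025 0 -0.06 0 0.3" --pt "-0.025 0 -0.1 0 0.3" --pt "-0.04 0 -0.14 0 0.3" --pt "-0.07 0 -0.17 0 0.3" --pt "-0.1 0.03 -0.19 0 0.3" --pt "-0.13 0.08 -0.19 0 0.3" --pt "-0.15 0.13 -0.19 0 0.3"

```text
time: 15.1
eef_pos: [0.5072, -0.2009, 0.2025]
tcp_rot: [1.0, 0.021, 0.001, 0.001]
contact_force: [0.6, -1.0, 0.8]
opening: 0.647
finger_force: 0.0
```

Emit:
send_rows --pt "0 0.05 0 0 0.3" --pt "0 0.1 0 0 0.3" --pt "0 0.13 0 0 0.3" --pt "0 0.13 0 0 0.3" --pt "0 0.13 0 0 0.3"

```text
time: 15.6
eef_pos: [0.5129, -0.3305, 0.2007]
tcp_rot: [1.0, 0.019, -0.0, -0.001]
contact_force: [0.0, 1.6, 0.3]
opening: 0.649
finger_force: 0.0
```

```bash
python3 - <<'E'
from h import *
t=snap('top','t5.png');s=snap('side','s5.png')
a=cv2.resize(t[125:225,225:325,::-1],(400,400),interpolation=cv2.INTER_CUBIC)
b=cv2.resize(s[150:250,240:340,::-1],(400,400),interpolation=cv2.INTER_CUBIC)
cv2.imwrite('pics/c5.png',np.hstack([a,b]))
st=ctrl.get_state();print(st['time'],st['eef_pos'],st['contact_force'],sauc(t))
E
```

```text
15.7 [ 0.51339825 -0.32913593  0.20093813] [-0.39094168  0.3514188  -0.08808273] ((273.1288871765137, 160.5622215270996, 16.10197639465332), array([ 0.6931787 , -0.07290904]), array([0.07639943, 0.00212595]))
```

View pics/c5.png

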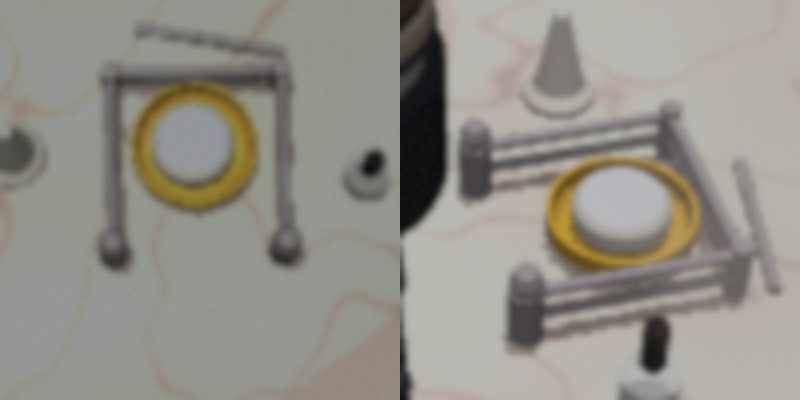

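The top view shows the saucer touching the back rail at (195,82). My fit puts it at x = 76 mm against 75 needed, with the soap inside and the bystanders unmoved. The hand is clear, so I hand the job in.

```bash
python3 -c "
from plant import ctrl
print(ctrl.sign_off())"
```

```text
the job is handed in; nothing more can be done
None
```

The saucer, with the soap still in it, is fully home against the gallery's back rail; the hand is clear, no bystander near it was seen to move, and the job was handed in at about 16 s of the 54 s allowed.

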